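# Sterilise the dish brush

## Task

Open the lid of the steriliser wide, set the palm brush down upright inside its chamber (put it down, do not drop it) and shut the lid fully. Then start the machine: reach under the carrying handle and push the spring-centred orange toggle all the way towards the green mark, gently and without clamping it, hold it there for a full second, and let it spring back to the middle. Never push it towards the red mark or while the lid is open, and leave the soap bottle, tumbler and mug where they stand.

Things in the scene. Friction and masses are not known exactly. Their poses are not given: they have to be found in the camera images.
- steriliser: White countertop steriliser, fixed, 150 (x) by 330 (y) mm: chamber with lid on its left (+y), control deck on its right, deck top at z = 60 mm, y from -165 to +4. Origin: middle of its underside; x points away from the robot at yaw 0, y to its left, z up. The orange toggle stands on the deck at x = 0, y = -85.
- chamber_floor (a point): Centre of the chamber's steel floor, at x = 0, y = +85, z = 12 mm of the steriliser, with its axes. The chamber is open-topped under the lid, inner size 138 (x) by 148 (y) mm; its rim is 83 mm above the floor, walls 6 mm.
- handle (a point): Underside of the dark carrying handle straight above the toggle (z = 140 mm; steriliser's axes): a flat bar along y, 30 mm wide (x), 12 mm thick, on two posts 30 (x) by 10 (y) mm centred 70 mm either side (130 mm clear between). It bars a vertical tool: reach beneath it from the front, tool tilted 35 to 48 degrees, fingers pointing down and away from the robot.
- lid (a joint): Lid angle in rad: 0 shut, grows as it opens, stop at 1.7; starts shut or ajar (up to 0.4). A friction hinge holds it where it is left (3 to 5 N at the bar moves it). The lid is a grey-blue plate 150 (x) by 160 (y) by 10 mm over the chamber, hinged along its far (+x) edge; its front edge rises.
- lid_bar (a point): Centre of the lid's T-handle, with the lid's axes: a steel bar 46 mm long, 14 mm in diameter, along y, its centre 32 mm above the lid's top on a stem 12 (x) by 16 (y) mm at its middle. Pinched on its two flat ends (fingers closing along y) it pivots in the grip as the lid swings. In the lid's frame it is 135 mm in front of (-x) and 42 mm above the hinge line.
- lid_hinge (a point): Middle of the lid's hinge line (x = 75, y = 85, z = 95.5 mm of the steriliser); axes of the lid, y along the hinge line.
- toggle_tip (a point): Top of the orange toggle lever, section 12 (x) by 8 (y) mm, 40 mm above its pivot (x = 0, y = -85, z = 62 mm of the steriliser). Upright at rest; swings along y to either side, stop at 0.4 rad (tip 15.6 mm off centre); over means more than 11 mm. A spring recentres it: 4 N at 28 mm above the pivot hold it at the stop.
- green_point (a point): Top of the green round mark (26 mm across, 5 mm high) on the deck, 45 mm behind (+x) and 45 mm to one side (y) of the toggle: the start side. Which side is green changes.
- red_point (a point): The same for the red mark, on the other side of the toggle: the side never to push to.
- brush_knob (a point): Centre of the round wooden knob of the palm dish brush, where to grip it: knob 30 mm in diameter, 24 mm high; this point is 56 mm above the brush's foot. Below it a neck 18 mm in diameter, then a head 60 mm in diameter whose top is 28 mm above the foot. Whole brush 68 mm high, 60 to 125 g. Starts upright on the worktop, left of the steriliser.
- brush: The whole brush; origin at the centre of its foot.
- toggle: The orange toggle lever (see toggle_tip); origin at its pivot.
- soap: Green washing-up liquid bottle, 60 mm in diameter, 190 mm tall; leave alone. Origin under its centre.
- tumbler: Drinking glass, 68 mm in diameter, 95 mm tall; leave alone. Origin under its centre.
- mug: White mug, 80 mm in diameter, 85 mm tall, handle at its +y; leave alone. Origin under its centre.
There are look-alikes about, which are no part of the job. Of the things like the brush, leave any that is blue or yellow; of the rest the smaller one is meant.

How it is judged:
By the outcome, as a careful person would: the job done as asked, in the order asked, and still so for the second after the job is handed in, with the robot touching nothing.
It also fails if it takes over 72 s, if anything falls off the work surface, if the arm or the gripper's body presses on something with over 40 N, if the wrist force passes 120 N, or if a joint passes its speed limit or range.

## Robot

A 6-joint arm with a two-finger parallel gripper is mounted at the origin on the work surface. World frame = base frame: x ahead of the robot, y to its left, z up, the work surface at z = 0. Lengths are in mm, angles in rad, forces in N, time in s.
With the tool pointing down it reaches from about 350 to 875 mm from the base axis. Payload 4.2 kg.
Tool frame: the origin (TCP) lies at the very end of the fingers, on their centre line; the grasp point (between the pads) lies 19 mm behind it; z points along the fingers, y is the line along which they close (so a half turn about z gives the same grasp; the last joint's range is limited). The gripper opens to 85 mm and grips with 20 to 120 N. Pads are 22 mm wide; open, the fingers measure 114 mm over their backs; the gripper's body (76 mm by 85 mm) begins 54 mm behind the grasp point. The pads swing forward as they close: fully open they stand 13 mm farther back than shut.
Start: joints at [-0.915, 0.385, 0.008, 0, -1.194, -0.259], TCP at [241.556, -576.411, 231.312] pointing down, gripper open.
Joint ranges: [-3.14, 3.14], [-1.21, 2.06], [-1.07, 1.41], [-3.16, 2.05], [-2.99, -0.16], [-3.1, 3.1]. Speed limits (rad/s): [2.79, 2.79, 3.14, 3.14, 3.14, 3.14].

## Interface

Orientations are given as a unit quaternion [x, y, z, w].
In Python, from bench import arm gives the robot as it stands.
- The arm moves only by the tool servo_tool, never from a script. Its argument "rows" is a list that holds one entry, the list of rows, each a list of 7 numbers: the finger opening in mm, from 0 to 85.4, then the shift along the tool's x, y, z in mm, then the turn, a rotation vector about the tool's x, y, z in rad. A call has 1 to 10 rows; each row is the pose to reach, as a shift and turn from the pose commanded when the call began, along the tool's axes at that moment; what a row does not reach only later rows make up. A row lasts 1/8 s, in which the tool goes at most 62.5 mm and 10.7 degrees, less where a joint would pass 70% of its speed; a pose out of reach is approached as far as the arm can. A call with a gripper value outside its range is refused whole. The fingers move at their own pace and stop on an object; the grip force is fixed at half the most. Time passes only in rows, so rows that repeat a pose let the fingers close. It gives the time, the measured TCP pose, the force, the opening and the grip force at its end, in the units of the state.
- arm.read_state(): the state, without advancing time (a new reading comes with each control period).
- arm.get_image(name): name is "scene" or "top"; returns the picture (384x512x3 uint8, red, green, blue); there is no depth.
- arm.camera_params(name): a dict with "intrinsics" (3x3 intrinsics, pixels), "D" ([k1, k2, p1, p2, k3] as OpenCV has them; the pictures are not rectified), "R" (3x3) and "t" (3): a world point X has camera coordinates R X + t. Camera axes: x right, y down, z forward; pixel columns grow to the right and rows downward; lengths in mm; the calibration is good to about 2 mm. A picture is of the moment at which its call begins. camera_params takes no time and is no camera call.
- arm.job_done(): hands the job in; it is judged then, once.
The state is a dict: "clock": time; "joints": joint angles; "joint_vel": joint speeds; "joint_efforts": joint torques, N m; "position": TCP position; "ee_rot": TCP orientation; "contact_force": force on the tool from outside, world axes, zero at the start; "wrist_torque": the same for the moment, N m; "gripper_width": finger opening in mm; "grasp_force": force on a finger pad.
Only numpy, scipy, OpenCV 4.12 (cv2) and the standard library are available. Lean on these libraries where they do the work, as an engineer would, in place of code of your own. Each camera call takes 0.05 s, during which the arm holds its last target. There are 200 camera calls.

## Working session

There is one attempt and no reset: what is moved stays moved. The work goes in short steps, Python scripts to look and compute and a tool call to move; the robot and the scene stay as the last step left them, time stands still between calls to the robot, and variables do not carry over. Pictures are saved under pics/ and viewed, at most 10 in all, crops included, and the job is handed in when it is done.

Besides the shell and the picture viewer there is one more tool, called after "Request:" in YAML: its name, and indented under it one key for each argument. servo_tool: Moves the arm, as the interface text tells. Its arguments: {"type":"object","properties":{"rows":{"type":"array"}},"required":["rows"]}

```bash
mkdir -p pics; ls; python3 - <<'E'
from bench import arm
import cv2, numpy as np
for n in ("scene","top"):
    im=arm.get_image(n); cv2.imwrite(f"pics/{n}0.png",im[:,:,::-1])
    p=arm.camera_params(n); print(n,{k:np.round(v,3).tolist() for k,v in p.items()})
s=arm.read_state(); print({k:np.round(v,3).tolist() for k,v in s.items()})
E
```

```text
pics
scene {'intrinsics': [[378.907, 0.0, 255.343], [0.0, 378.907, 192.908], [0.0, 0.0, 1.0]], 'D': [-0.012, 0.0, 0.0, 0.0, 0.0], 'R': [[0.659, 0.752, -0.01], [0.654, -0.58, -0.487], [-0.372, 0.314, -0.874]], 't': [-352.854, -300.363, 1271.163]}
top {'intrinsics': [[465.456, 0.0, 269.454], [0.0, 465.456, 189.57], [0.0, 0.0, 1.0]], 'D': [-0.195, 0.0, 0.0, 0.0, 0.0], 'R': [[-0.024, -1.0, -0.02], [-0.995, 0.026, -0.094], [0.095, 0.017, -0.995]], 't': [25.849, 515.412, 1354.969]}
{'clock': 0.1, 'joints': [-0.915, 0.386, 0.007, -0.0, -1.194, -0.259], 'joint_vel': [0.0, -0.0, 0.004, -0.002, -0.001, 0.002], 'joint_efforts': [-0.001, -39.332, 18.893, 4.198, -0.003, 0.0], 'position': [241.353, -575.953, 230.293], 'ee_rot': [-0.197, 0.98, 0.001, -0.0], 'contact_force': [0.056, -0.263, -0.641], 'wrist_torque': [-0.021, 0.005, -0.045], 'grasp_force': 0.0, 'gripper_width': 85.446}
```

View pics/scene0.png

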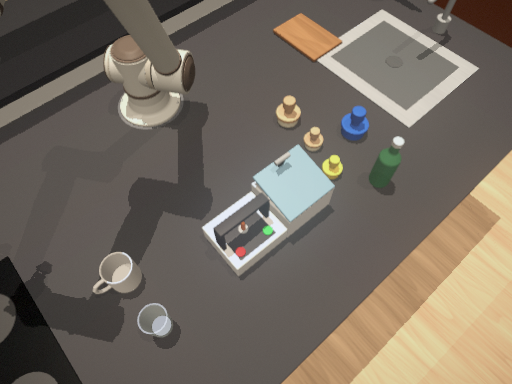

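View pics/top0.png

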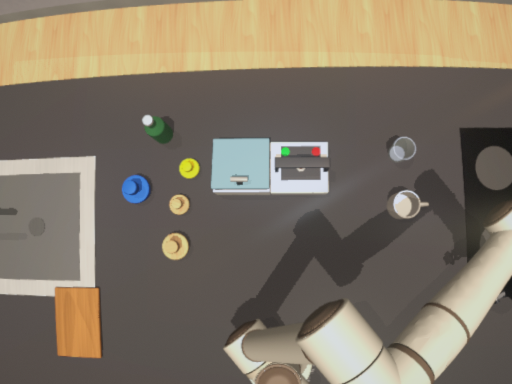

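The scene view shows the steriliser with its lid slightly ajar at (290,190). The handle and toggle are around (243,225), green is at (268,231) on the chamber side, and red is at (241,252). The small wooden brush is at (314,138), with the larger look-alike at (288,112). In the top view the small brush is at (179,204), the lid bar at (239,180), green at (285,152) and red at (316,152).

```bash
cat > h.py <<'E'
from bench import arm
import cv2, numpy as np
from scipy.spatial.transform import Rotation as Ro
P={n:arm.camera_params(n) for n in ("scene","top")}
P={n:{k:np.array(v,float) for k,v in p.items()} for n,p in P.items()}
def ray(n,uv):
    p=P[n]; q=cv2.undistortPoints(np.array([[uv]],float),p["intrinsics"],p["D"])[0,0]
    return -p["R"].T@p["t"], p["R"].T@np.array([q[0],q[1],1.])
def onz(n,uv,z):
    c,d=ray(n,uv); return c+d*(z-c[2])/d[2]
def tri(us,ut):
    A=[];b=[]
    for n,u in (("scene",us),("top",ut)):
        c,d=ray(n,u); d=d/np.linalg.norm(d); M=np.eye(3)-np.outer(d,d); A.append(M); b.append(M@c)
    X=np.linalg.lstsq(np.vstack(A),np.hstack(b),rcond=None)[0]
    return X
def proj(n,X):
    p=P[n]; return cv2.projectPoints(np.array([X],float),cv2.Rodrigues(p["R"])[0],p["t"],p["intrinsics"],p["D"])[0][0,0]
def blobs(im,lo,hi,box,amin=8):
    x0,y0,x1,y1=box; h=cv2.cvtColor(im[y0:y1,x0:x1],cv2.COLOR_RGB2HSV)
    m=cv2.inRange(h,lo,hi); n,l,s,c=cv2.connectedComponentsWithStats(m)
    return [(c[i]+[x0,y0],int(s[i,4]),(s[i,:4]+[x0,y0,0,0]).tolist()) for i in range(1,n) if s[i,4]>=amin]
E
python3 - <<'E'
from h import *
np.set_printoptions(precision=1,suppress=True)
ims={n:cv2.imread(f"pics/{n}0.png")[:,:,::-1].copy() for n in P}
box={"scene":(190,80,350,290),"top":(150,120,350,270)}
for n in P:
    for nm,lo,hi in (("green",(50,150,120),(70,255,255)),("red",(0,170,100),(4,255,255)),("orange",(6,150,80),(14,255,255)),("wood",(11,60,80),(24,200,255)),("lid",(92,30,60),(105,140,255))):
        for c,a,s in blobs(ims[n],lo,hi,box[n]): print(n,nm,c,a,s,onz(n,c,65))
def crop(n,b,f): 
    x0,y0,x1,y1=b; return cv2.resize(ims[n][y0:y1,x0:x1],None,fx=f,fy=f,interpolation=cv2.INTER_CUBIC)
a=crop("scene",(200,90,340,275),3); b=crop("top",(160,130,335,265),2.2)
W=np.zeros((560,810,3),np.uint8); W[:a.shape[0],:420]=a; W[:b.shape[0],421:421+b.shape[1]]=b[:,:389]
cv2.imwrite("pics/c0.png",W[:,:800,::-1])
E
```

```text
scene wood [287.9 111.7] 592 [275, 95, 26, 33] [371.9 277.2  65. ]
scene wood [313.3 138.2] 339 [303, 126, 21, 23] [494.8 262.9  65. ]
scene wood [333.1 167.1] 75 [329, 161, 10, 12] [602.7 232.   65. ]
scene wood [331.3 176.4] 40 [323, 171, 16, 9] [620.5 206.   65. ]
scene lid [293.6 182.9] 3144 [253, 145, 82, 77] [566.4 113.4  65. ]
scene lid [264.4 207.8] 15 [262, 204, 6, 10] [570.2   2.3  65. ]
top green [285.1 151.3] 51 [282, 148, 8, 8] [622.3 -36.   65. ]
top red [315.3 151.1] 42 [312, 148, 7, 7] [ 620.8 -123.8   65. ]
top wood [179.1 204. ] 337 [169, 194, 21, 21] [476.9 275.1  65. ]
top wood [174.4 245.9] 551 [162, 232, 28, 29] [356.  290.5  65. ]
top lid [240.1 162.6] 2788 [211, 138, 59, 51] [592.9  95.1  65. ]
```

View pics/c0.png

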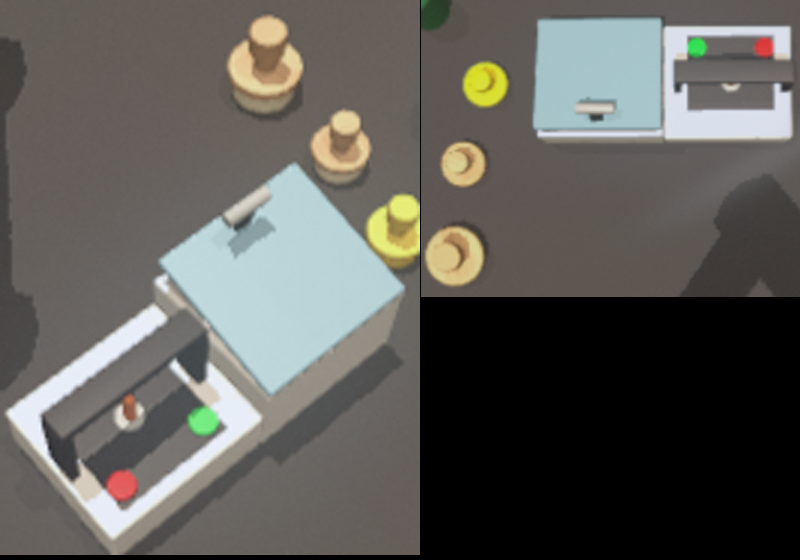

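The crop confirms the lid is ajar, with its T-bar at scene (282,158) and top (239,179). The toggle is at scene (243,222) with green on the chamber (+y) side, and the small brush knob is at scene (315,131) and top (176,204).

```bash
python3 - <<'E'
from h import *
np.set_printoptions(precision=1,suppress=True)
ims={n:cv2.imread(f"pics/{n}0.png")[:,:,::-1].copy() for n in P}
r=lambda n,lo,hi,b:blobs(ims[n],lo,hi,b)
g=r("scene",(50,150,100),(80,255,255),(255,215,285,245)); d=r("scene",(0,150,100),(6,255,255),(230,240,255,265))+r("scene",(172,150,100),(179,255,255),(230,240,255,265))
print([(x[0],x[1]) for x in g+d])
G=tri(g[0][0],(285.1,151.3)); R=tri(d[0][0],(315.3,151.1)); print("green",G,"red",R)
print("plane65 scene",onz("scene",g[0][0],65),onz("scene",d[0][0],65))
G=(onz("scene",g[0][0],65)+onz("top",(285.1,151.3),65))/2
R=(onz("scene",d[0][0],65)+onz("top",(315.3,151.1),65))/2
yv=(G-R)/np.linalg.norm(G-R); yaw=np.arctan2(-yv[0],yv[1]); print("yaw",np.degrees(yaw))
x=np.array([np.cos(yaw),np.sin(yaw)]);y=np.array([-np.sin(yaw),np.cos(yaw)])
T=(G+R)[:2]/2-45*x; O=T+85*y; print("toggle",T,"origin",O,"chamber",O+85*y,"hinge",O+75*x+85*y)
B=tri((282.3,157.8),(239.1,178.6)); print("bar",B)
K=tri((315,130.7),(175.9,203.6)); print("knobtop",K, onz("scene",(315,130.7),68),onz("top",(175.9,203.6),68))
H=O+75*x+85*y
for a in (0,.1,.2,.3,.4):
    rr=np.array([-135,42]); c,s=np.cos(a),np.sin(a); q=np.array([c*rr[0]+s*rr[1], -s*rr[0]+c*rr[1]])
    X=np.r_[H+q[0]*x,95.5+q[1]]; print(a,X,proj("scene",X),proj("top",X))
for nm,X in (("corner front left",np.r_[O-75*x+165*y,95]),("deck front right",np.r_[O-75*x-165*y,60]),("deck far right",np.r_[O+75*x-165*y,60]),("tip",np.r_[T,102])): print(nm,proj("scene",X),proj("top",X))
E
```

```text
[(array([240.4, 250.8]), 43)]Traceback (most recent call last):
  File "<stdin>", line 7, in <module>
IndexError: list index out of range
```

```bash
cat > loc.py <<'E'
from h import *
np.set_printoptions(precision=1,suppress=True)
gs,gt,ds,dt=(267.5,230.1),(285.1,151.3),(240.4,251.2),(315.3,151.1)
print("tri",tri(gs,gt),tri(ds,dt)); 
for n,u in (("scene",gs),("top",gt),("scene",ds),("top",dt)): print(n,onz(n,u,65))
G=(onz("scene",gs,65)+onz("top",gt,65))/2; R=(onz("scene",ds,65)+onz("top",dt,65))/2
yv=(G-R)/np.linalg.norm(G-R); yaw=np.arctan2(-yv[0],yv[1]); print("yaw",np.degrees(yaw))
x=np.array([np.cos(yaw),np.sin(yaw)]);y=np.array([-np.sin(yaw),np.cos(yaw)])
T=(G+R)[:2]/2-45*x; O=T+85*y; print("toggle",T,"origin",O,"chamber",O+85*y,"hinge",O+75*x+85*y)
B=tri((282.0,157.5),(238.9,178.4)); print("bar",B)
K=tri((314.7,130.4),(175.7,203.4)); print("knobtop",K, onz("scene",(314.7,130.4),68),onz("top",(175.7,203.4),68))
H=O+75*x+85*y
for a in (0,.1,.2,.3,.4):
    rr=np.array([-135,42]); c,s=np.cos(a),np.sin(a); q=np.array([c*rr[0]+s*rr[1], -s*rr[0]+c*rr[1]])
    X=np.r_[H+q[0]*x,95.5+q[1]]; print(a,X,proj("scene",X),proj("top",X))
for nm,X in (("front left z95",np.r_[O-75*x+165*y,95]),("deck front right",np.r_[O-75*x-165*y,60]),("deck far right",np.r_[O+75*x-165*y,60]),("tip",np.r_[T,102])): print(nm,proj("scene",X),proj("top",X))
E
python3 loc.py; python3 -c "
import cv2
im=cv2.imread('pics/scene0.png');print(cv2.cvtColor(im,cv2.COLOR_BGR2HSV)[230,265:271])"
```

```text
tri [622.8 -35.3  65.3] [ 620.7 -123.6   65.1]
scene [623.2 -34.5  65. ]
top [622.4 -36.1  65. ]
scene [ 620.8 -123.4   65. ]
top [ 620.7 -123.7   65. ]
yaw -1.3137189460181535
toggle [576.8 -78.4] origin [578.7   6.6] chamber [580.7  91.5] hinge [655.6  89.8]
bar [534.1  91.2 173.8]
knobtop [478.7 284.7  67.9] [478.8 284.6  68. ] [478.7 284.6  68. ]
0 [520.7  92.9 137.5] [277.9 161.9] [239.2 184.7]
0.1 [525.5  92.8 150.8] [279.4 160.2] [238.8 182.4]
0.2 [531.7  92.7 163.5] [281.2 159. ] [238.4 179.6]
0.3 [539.1  92.5 175.5] [283.4 158.1] [238.1 176.3]
0.4 [547.7  92.3 186.8] [286.  157.7] [237.7 172.5]
front left z95 [295.2 151.5] [212.3 191.7]
deck front right [200.7 226.8] [328.  192.4]
deck far right [236.7 269.8] [327.2 141.3]
tip [242.2 222. ] [300.8 164.6]
[[ 63 126 236]
 [ 63 128 236]
 [ 63 128 236]
 [ 63 130 236]
 [ 64 130 236]
 [ 63 130 236]]
```

```bash
cat > rel.py <<'E'
# usage: rel.py x y z [tilt_deg]  target TCP in steriliser axes -> shift, turn in present tool axes
import sys; from h import *
np.set_printoptions(precision=3,suppress=True)
O=np.array([578.7,6.6,0]); S=Ro.from_euler("z",-0.0229).as_matrix()
s=arm.read_state(); p=np.array(s["position"]); R=Ro.from_quat(s["ee_rot"]).as_matrix()
a=[float(v) for v in sys.argv[1:]]; t=np.radians(a[3]) if len(a)>3 else 0
D=S@np.diag([-1,1,-1.])@Ro.from_euler("y",-t).as_matrix()
print("now in steriliser",S.T@(p-O),"shift",R.T@(O+S@a[:3]-p),"turn",Ro.from_matrix(R.T@D).as_rotvec(),"clock",s["clock"])
E
python3 rel.py -44 84.5 240
```

```text
now in steriliser [-323.919 -590.124  230.293] shift [-530.423  502.137   -8.75 ] turn [ 0.002 -0.001  0.419] clock 0.1
```

Request:
servo_tool:
  rows:
    - [[70, -530, 502, -9, 0, 0, 0.419], [70, -530, 502, -9, 0, 0, 0.419], [70, -530, 502, -9, 0, 0, 0.419], [70, -530, 502, -9, 0, 0, 0.419], [70, -530, 502, -9, 0, 0, 0.419], [70, -530, 502, -9, 0, 0, 0.419], [70, -530, 502, -9, 0, 0, 0.419], [70, -530, 502, -9, 0, 0, 0.419], [70, -530, 502, -9, 0, 0, 0.419], [70, -530, 502, -9, 0, 0, 0.419]]

```text
clock: 1.35
position: [491.7, -8.3, 238.9]
ee_rot: [0.011, 1.0, 0.0, -0.0]
contact_force: [0.6, -0.8, 0.8]
gripper_width: 69.6
grasp_force: 0.0
```

```bash
python3 rel.py -44 84.5 240
```

```text
now in steriliser [-86.631 -16.898 238.919] shift [-42.743 101.35   -1.085] turn [ 0.    -0.     0.001] clock 1.35
```

Request:
servo_tool:
  rows:
    - [[70, -41, 97, -1, 0, 0, 0], [70, -41, 97, -1, 0, 0, 0], [70, -41, 97, -1, 0, 0, 0], [70, -41, 97, 35, 0, 0, 0], [70, -41, 97, 50, 0, 0, 0], [70, -41, 97, 50, 0, 0, 0]]

```text
clock: 2.1
position: [533.9, 84.6, 188.0]
ee_rot: [0.012, 1.0, -0.001, -0.001]
contact_force: [0.0, 0.1, 0.4]
gripper_width: 70.3
grasp_force: 0.0
```

```bash
python3 rel.py -44 84.5 152; python3 - <<'E'
from h import *
W=np.zeros((480,800,3),np.uint8)
for i,(n,b) in enumerate((("scene",(230,110,330,230)),("top",(190,120,290,240)))):
    im=arm.get_image(n); x0,y0,x1,y1=b; W[:,i*400:i*400+400]=cv2.resize(im[y0:y1,x0:x1],None,fx=4,fy=4,interpolation=cv2.INTER_CUBIC)
cv2.imwrite("pics/c1.png",W[:,:,::-1])
E
```

```text
now in steriliser [-46.62   76.982 188.04 ] shift [-2.712  7.573 36.022] turn [-0.002 -0.003 -0.   ] clock 2.1
```

View pics/c1.png

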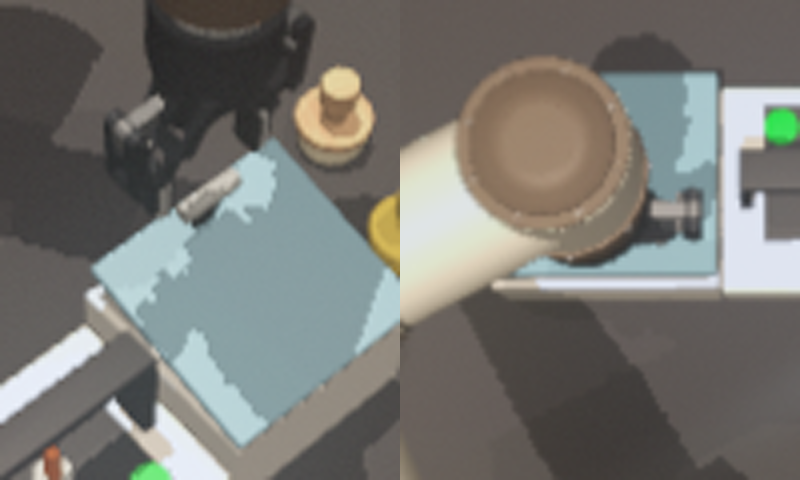

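The gripper straddles the bar (crop (208,193)) with about 7 mm of y error to correct before descending.

Request:
servo_tool:
  rows:
    - [[70, -2.5, 7.5, 0, 0, 0, 0], [70, -2.5, 7.5, 10, 0, 0, 0], [70, -2.5, 7.5, 25, 0, 0, 0], [70, -2.5, 7.5, 36, 0, 0, 0], [70, -2.5, 7.5, 36, 0, 0, 0], [30, -2.5, 7.5, 36, 0, 0, 0], [30, -2.5, 7.5, 36, 0, 0, 0], [30, -2.5, 7.5, 36, 0, 0, 0], [30, -2.5, 7.5, 36, 0, 0, 0]]

```text
clock: 3.32
position: [537.0, 91.6, 153.3]
ee_rot: [0.011, 1.0, -0.001, -0.0]
contact_force: [0.7, -5.4, -0.6]
gripper_width: 43.8
grasp_force: 61.5
```

```bash
python3 rel.py -44 84.5 152
```

```text
now in steriliser [-43.628  83.996 153.306] shift [0.37  0.508 1.305] turn [-0.002 -0.001  0.001] clock 3.325
```

Request:
servo_tool:
  rows:
    - [[30, -10.3, 0, -14.1, 0, 0, 0], [30, -22.2, 0, -26.6, 0, 0, 0], [30, -35.5, 0, -37.6, 0, 0, 0], [30, -50, 0, -46.9, 0, 0, 0], [30, -65.6, 0, -54.3, 0, 0, 0], [30, -82, 0, -59.8, 0, 0, 0], [30, -98.9, 0, -63.2, 0, 0, 0], [30, -116.1, 0, -64.6, 0, 0, 0], [30, -133.4, 0, -63.8, 0, 0, 0], [30, -150.4, 0, -61, 0, 0, 0]]

```text
clock: 4.58
position: [687.6, 88.2, 216.6]
ee_rot: [0.011, 1.0, -0.001, -0.0]
contact_force: [-3.1, -3.3, 7.0]
gripper_width: 42.3
grasp_force: 59.8
```

Request:
servo_tool:
  rows:
    - [[30, -9, 0, 2.5, 0, 0, 0], [30, -9, 0, 2.5, 0, 0, 0], [72, -9, 0, 2.5, 0, 0, 0], [72, -9, 0, 2.5, 0, 0, 0], [72, -9, 0, 2.5, 0, 0, 0], [72, -9, 0, -30, 0, 0, 0], [72, -9, 0, -80, 0, 0, 0], [72, -9, 0, -100, 0, 0, 0], [72, -9, 0, -100, 0, 0, 0]]

```text
clock: 5.7
position: [697.2, 90.0, 316.0]
ee_rot: [0.011, 1.0, 0.001, 0.002]
contact_force: [0.2, 0.1, -0.1]
gripper_width: 72.1
grasp_force: 0.0
```

```bash
python3 - <<'E'
from h import *
O=np.array([578.7,6.6,0]); S=Ro.from_euler("z",-0.0229).as_matrix()
print(S.T@(np.array([478.7,284.7,0])-O))
cv2.imwrite("pics/s2.png",arm.get_image("scene")[90:280,180:370,::-1].repeat(3,0).repeat(3,1))
E
python3 rel.py -106 276 150
```

```text
[-106.34171404  275.73728412    0.        ]
now in steriliser [115.83   86.034 313.763] shift [221.664 190.037 163.906] turn [0.001 0.    0.001] clock 5.75
```

View pics/s2.png

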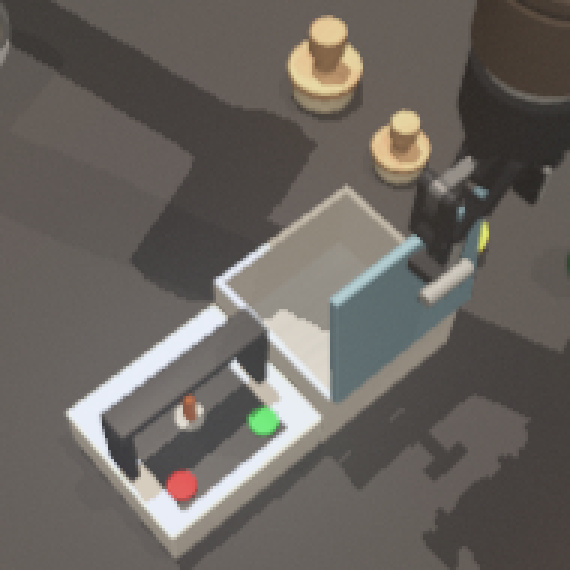

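The lid stands about upright with the chamber empty, and the small brush is undisturbed at crop (402,145).

Request:
servo_tool:
  rows:
    - [[72, 222, 190, 0, 0, 0, 0], [72, 222, 190, 0, 0, 0, 0], [72, 222, 190, 0, 0, 0, 0], [72, 222, 190, 0, 0, 0, 0], [72, 222, 190, 0, 0, 0, 0], [72, 222, 190, 60, 0, 0, 0], [72, 222, 190, 120, 0, 0, 0], [72, 222, 190, 180, 0, 0, 0], [72, 222, 190, 200, 0, 0, 0], [72, 222, 190, 200, 0, 0, 0]]

```text
clock: 7.0
position: [477.0, 282.7, 110.6]
ee_rot: [0.011, 1.0, -0.003, -0.003]
contact_force: [-0.1, -0.2, 0.3]
gripper_width: 72.0
grasp_force: 0.0
```

```bash
python3 rel.py -106.3 275.7 38
```

```text
now in steriliser [-107.962  273.731  110.57 ] shift [-2.066  2.376 72.547] turn [-0.006 -0.006  0.001] clock 7.0
```

Request:
servo_tool:
  rows:
    - [[72, -1.5, 2, 40, 0, 0, 0], [72, -1.5, 2, 60, 0, 0, 0], [72, -1.5, 2, 74, 0, 0, 0], [72, -1.5, 2, 74, 0, 0, 0], [15, -1.5, 2, 74, 0, 0, 0], [15, -1.5, 2, 74, 0, 0, 0], [15, -1.5, 2, 74, 0, 0, 0], [15, -1.5, 2, 74, 0, 0, 0], [15, -1.5, 2, 74, 0, 0, 0]]

```text
clock: 8.12
position: [481.0, 286.8, 41.0]
ee_rot: [0.011, 1.0, 0.0, 0.001]
contact_force: [-0.7, -1.5, 6.3]
gripper_width: 28.0
grasp_force: 58.9
```

```bash
python3 rel.py -10 85 160
```

```text
now in steriliser [-104.083  277.849   40.972] shift [ -94.034 -192.836 -119.088] turn [0.001 0.001 0.001] clock 8.125
```

Request:
servo_tool:
  rows:
    - [[15, 0, 0, -20, 0, 0, 0], [15, 0, 0, -70, 0, 0, 0], [15, 0, 0, -125, 0, 0, 0], [15, -20, -40, -130, 0, 0, 0], [15, -45, -90, -130, 0, 0, 0], [15, -70, -140, -130, 0, 0, 0], [15, -92, -180, -130, 0, 0, 0], [15, -97, -193, -130, 0, 0, 0], [15, -97, -193, -130, 0, 0, 0], [15, -97, -193, -130, 0, 0, 0]]

```text
clock: 9.38
position: [572.7, 92.3, 169.8]
ee_rot: [0.011, 1.0, 0.0, -0.0]
contact_force: [-0.0, 0.4, -1.0]
gripper_width: 28.0
grasp_force: 59.4
```

```bash
python3 rel.py -6 85 55;  python3 - <<'E'
from h import *
cv2.imwrite("pics/s3.png",arm.get_image("scene")[60:250,200:390,::-1].repeat(3,0).repeat(3,1))
E
```

```text
now in steriliser [ -7.932  85.531 169.793] shift [ -1.972  -0.556 114.792] turn [ 0.    -0.     0.002] clock 9.375
```

View pics/s3.png

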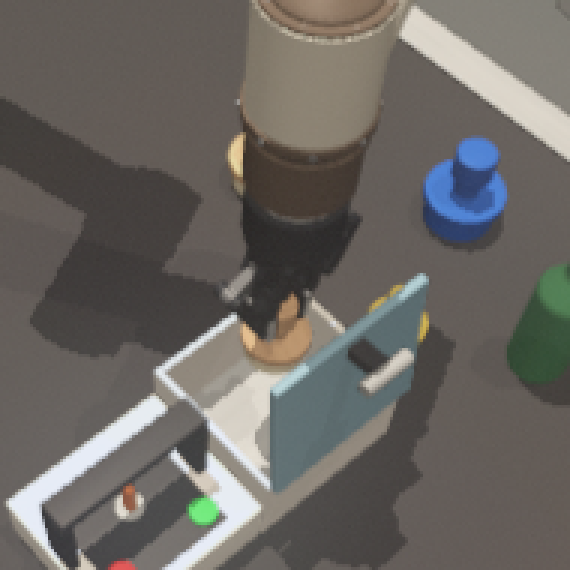

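The brush is held upright at crop (277,335) over the chamber, and the lid is open.

Request:
servo_tool:
  rows:
    - [[15, 0, 0, 40, 0, 0, 0], [15, 0, 0, 75, 0, 0, 0], [15, 0, 0, 98, 0, 0, 0], [15, 0, 0, 106, 0, 0, 0], [15, 0, 0, 110, 0, 0, 0], [15, 0, 0, 112, 0, 0, 0], [15, 0, 0, 114, 0, 0, 0], [15, 0, 0, 114, 0, 0, 0]]

```text
clock: 10.42
position: [573.4, 91.4, 56.4]
ee_rot: [0.011, 1.0, 0.0, 0.0]
contact_force: [-0.8, -0.1, -1.3]
gripper_width: 28.0
grasp_force: 59.5
```

Request:
servo_tool:
  rows:
    - [[15, 0, 0, 1, 0, 0, 0], [15, 0, 0, 2, 0, 0, 0], [15, 0, 0, 2.8, 0, 0, 0], [15, 0, 0, 3.5, 0, 0, 0], [15, 0, 0, 3.5, 0, 0, 0]]

```text
clock: 11.05
position: [573.4, 91.3, 53.0]
ee_rot: [0.011, 1.0, -0.0, 0.0]
contact_force: [-1.8, -0.2, 4.2]
gripper_width: 28.4
grasp_force: 59.9
```

Request:
servo_tool:
  rows:
    - [[35, 0, 0, 0, 0, 0, 0], [50, 0, 0, 0, 0, 0, 0], [55, 0, 0, 0, 0, 0, 0], [55, 0, 0, -10, 0, 0, 0], [55, 0, 0, -30, 0, 0, 0], [55, 0, 0, -80, 0, 0, 0], [60, 20, 0, -140, 0, 0, 0], [72, 40, 0, -200, 0, 0, 0], [72, 40, 0, -262, 0, 0, 0], [72, 40, 0, -265, 0, 0, 0]]

```text
clock: 12.3
position: [535.1, 92.7, 324.6]
ee_rot: [0.011, 1.0, 0.002, 0.006]
contact_force: [-0.2, 0.3, 0.1]
gripper_width: 71.8
grasp_force: 0.0
```

```bash
python3 rel.py 115 85 318;  python3 - <<'E'
from h import *
W=np.zeros((480,800,3),np.uint8)
for i,(n,b) in enumerate((("scene",(230,110,330,230)),("top",(190,120,290,240)))):
    im=arm.get_image(n); x0,y0,x1,y1=b; W[:,i*400:i*400+400]=cv2.resize(im[y0:y1,x0:x1],None,fx=4,fy=4,interpolation=cv2.INTER_CUBIC)
cv2.imwrite("pics/c4.png",W[:,:,::-1])
E
```

```text
now in steriliser [-45.585  85.091 324.614] shift [-160.487   -0.346    8.675] turn [0.005 0.013 0.001] clock 12.3
```

View pics/c4.png

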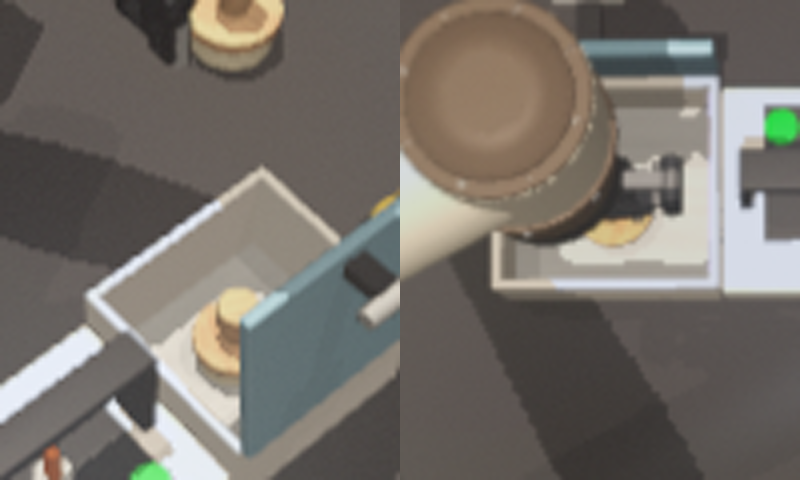

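The brush stands upright in the chamber (crop (237,330)) behind the open lid.

Request:
servo_tool:
  rows:
    - [[72, -60, 0, 0, 0, 0, 0], [72, -120, 0, 0, 0, 0, 0], [72, -161, 0, 0, 0, 0, 0], [72, -161, 0, 7, 0, 0, 0], [72, -161, 0, 7, 0, 0, 0], [72, -161, 0, 7, 0, 0, 0]]

```text
clock: 13.15
position: [693.2, 88.7, 310.9]
ee_rot: [0.011, 1.0, -0.0, -0.0]
contact_force: [-0.5, 0.3, -0.5]
gripper_width: 72.1
grasp_force: 0.0
```

```bash
python3 rel.py 115.5 85 213.5
```

```text
now in steriliser [112.627  84.657 310.923] shift [-2.88   0.358 97.423] turn [-0.    -0.     0.001] clock 13.15
```

Request:
servo_tool:
  rows:
    - [[72, -3, 0, 30, 0, 0, 0], [72, -3, 0, 70, 0, 0, 0], [72, -3, 0, 90, 0, 0, 0], [72, -3, 0, 97, 0, 0, 0], [72, -3, 0, 97, 0, 0, 0], [30, -3, 0, 97, 0, 0, 0], [30, -3, 0, 97, 0, 0, 0], [30, -3, 0, 97, 0, 0, 0], [30, -3, 0, 97, 0, 0, 0]]

```text
clock: 14.28
position: [697.9, 87.9, 215.8]
ee_rot: [0.011, 1.0, -0.0, 0.002]
contact_force: [-1.3, -1.6, 6.6]
gripper_width: 42.8
grasp_force: 59.9
```

```bash
python3 rel.py 115.5 85 213.5
```

```text
now in steriliser [117.286  84.043 215.828] shift [1.793 0.96  2.322] turn [-0.001  0.003  0.001] clock 14.275
```

Request:
servo_tool:
  rows:
    - [[30, 21.6, 0, -4.8, 0, 0, 0], [30, 43.8, 0, -6.2, 0, 0, 0], [30, 65.9, 0, -4.1, 0, 0, 0], [30, 87.3, 0, 1.5, 0, 0, 0], [30, 107.7, 0, 10.3, 0, 0, 0], [30, 126.4, 0, 22.3, 0, 0, 0], [30, 143, 0, 37, 0, 0, 0], [30, 157.1, 0, 54.1, 0, 0, 0], [30, 167.3, 0, 71, 0, 0, 0], [30, 173.3, 0, 84.5, 0, 0, 0]]

```text
clock: 15.52
position: [514.0, 91.7, 128.3]
ee_rot: [0.011, 1.0, -0.001, -0.009]
contact_force: [-25.0, 8.7, 13.9]
gripper_width: 42.4
grasp_force: 119.6
```

```bash
python3 rel.py -60 85 120
```

```text
now in steriliser [-66.634  83.554 128.274] shift [-6.789  1.467  8.144] turn [-0.003 -0.019  0.   ] clock 15.525
```

Request:
servo_tool:
  rows:
    - [[30, 0, 0, 0, 0, 0, 0], [30, 0, 0, 0, 0, 0, 0]]

```text
clock: 15.78
position: [513.4, 91.6, 126.6]
ee_rot: [0.011, 1.0, -0.002, -0.011]
contact_force: [-25.1, 9.3, 10.1]
gripper_width: 42.1
grasp_force: 119.0
```

```bash
python3 rel.py -60 85 122
```

```text
now in steriliser [-67.273  83.527 126.61 ] shift [-7.376  1.482  4.44 ] turn [-0.005 -0.022  0.002] clock 15.775
```

Request:
servo_tool:
  rows:
    - [[30, 4, 0, 0, 0, 0, 0], [30, 8, 0, 0, 0, 0, 0], [30, 8, 0, 0, 0, 0, 0]]

```text
clock: 16.15
position: [514.2, 91.9, 129.0]
ee_rot: [0.01, 1.0, -0.001, -0.002]
contact_force: [-6.9, -0.9, 5.0]
gripper_width: 42.2
grasp_force: 117.0
```

```bash
python3 rel.py -60 85 122; python3 - <<'E'
from h import *
W=np.zeros((480,800,3),np.uint8)
for i,(n,b) in enumerate((("scene",(230,110,330,230)),("top",(190,120,290,240)))):
    im=arm.get_image(n); x0,y0,x1,y1=b; W[:,i*400:i*400+400]=cv2.resize(im[y0:y1,x0:x1],None,fx=4,fy=4,interpolation=cv2.INTER_CUBIC)
cv2.imwrite("pics/c5.png",W[:,:,::-1])
E
```

```text
now in steriliser [-66.433  83.791 128.952] shift [-6.46   1.21   6.926] turn [-0.002 -0.004  0.002] clock 16.15
```

View pics/c5.png

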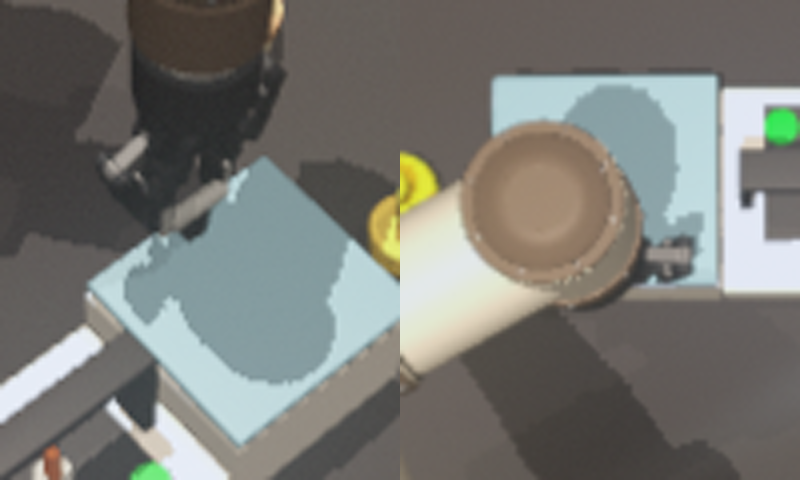

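The lid is almost shut, with the bar held near the pad edge at crop (200,205). I'll release it, then press it down from above with closed fingers.

Request:
servo_tool:
  rows:
    - [[72, 0, 0, 0, 0, 0, 0], [72, 0, 0, 0, 0, 0, 0], [72, 0, 0, 0, 0, 0, 0], [72, 0, 0, -30, 0, 0, 0], [72, 0, 0, -60, 0, 0, 0], [10, 0, 0, -60, 0, 0, 0], [0, 0, 0, -60, 0, 0, 0], [0, 0, 0, -60, 0, 0, 0], [0, 0, 0, -60, 0, 0, 0], [0, 0, 0, -60, 0, 0, 0]]

```text
clock: 17.5
position: [515.8, 92.5, 188.5]
ee_rot: [0.011, 1.0, -0.0, -0.0]
contact_force: [-0.3, 0.1, 0.1]
gripper_width: -0.1
grasp_force: 0.0
```

```bash
python3 rel.py -59 85 150; python3 - <<'E'
from h import *
W=np.zeros((480,800,3),np.uint8)
for i,(n,b) in enumerate((("scene",(230,110,330,230)),("top",(190,120,290,240)))):
    im=arm.get_image(n); x0,y0,x1,y1=b; W[:,i*400:i*400+400]=cv2.resize(im[y0:y1,x0:x1],None,fx=4,fy=4,interpolation=cv2.INTER_CUBIC)
cv2.imwrite("pics/c6.png",W[:,:,::-1])
E
```

```text
now in steriliser [-64.876  84.464 188.514] shift [-5.906  0.548 38.509] turn [-0.    -0.001  0.001] clock 17.5
```

View pics/c6.png

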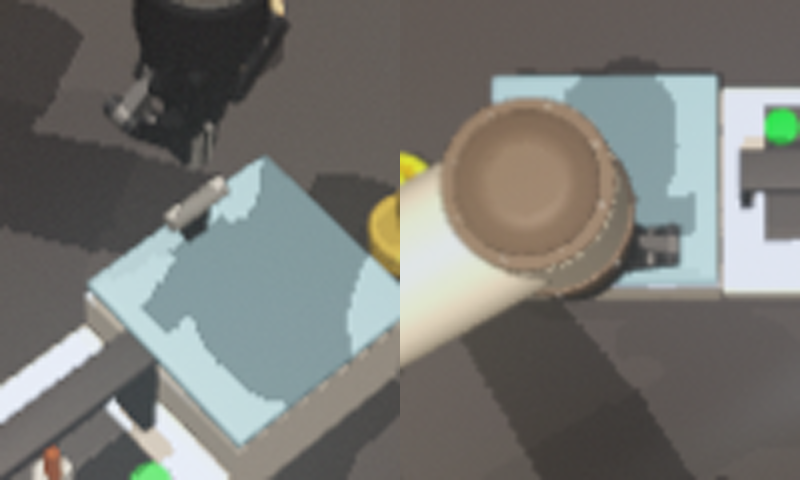

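The lid looks near shut (bar at scene px (279,160)), so I'll press down on the bar to make sure.

Request:
servo_tool:
  rows:
    - [[0, -5, 0, 15, 0, 0, 0], [0, -5, 0, 30, 0, 0, 0], [0, -5, 0, 36, 0, 0, 0], [0, -5, 0, 40, 0, 0, 0], [0, -5, 0, 43, 0, 0, 0], [0, -5, 0, 45, 0, 0, 0], [0, -5, 0, 45, 0, 0, 0]]

```text
clock: 18.48
position: [521.0, 92.5, 144.5]
ee_rot: [0.011, 1.0, 0.0, 0.0]
contact_force: [-2.2, 0.7, 3.0]
gripper_width: 0.0
grasp_force: 1.6
```

Request:
servo_tool:
  rows:
    - [[0, 0, 0, 2, 0, 0, 0], [0, 0, 0, 4, 0, 0, 0], [0, 0, 0, 6, 0, 0, 0], [0, 0, 0, 6, 0, 0, 0]]

```text
clock: 18.98
position: [521.2, 92.5, 143.8]
ee_rot: [0.01, 1.0, -0.0, 0.001]
contact_force: [-13.6, 0.2, 30.5]
gripper_width: -0.2
grasp_force: 15.3
```

Request:
servo_tool:
  rows:
    - [[0, 0, 0, -5, 0, 0, 0], [0, 0, 0, -40, 0, 0, 0], [0, 0, 0, -80, 0, 0, 0], [0, 0, 0, -80, 0, 0, 0], [0, 0, 0, -80, 0, 0, 0]]

```text
clock: 19.6
position: [520.6, 92.5, 217.3]
ee_rot: [0.011, 1.0, 0.0, -0.0]
contact_force: [0.2, -0.8, -0.6]
gripper_width: 0.2
grasp_force: 0.0
```

```bash
python3 rel.py -98 -111 195 43
```

```text
now in steriliser [-60.031  84.564 217.342] shift [  38.021 -195.561   22.28 ] turn [ 0.001 -0.751  0.   ] clock 19.6
```

Request:
servo_tool:
  rows:
    - [[0, 38, -50, 0, 0, -0.18, 0], [0, 38, -100, 10, 0, -0.36, 0], [0, 38, -150, 22, 0, -0.54, 0], [0, 38, -195, 22, 0, -0.7, 0], [0, 38, -195, 22, 0, -0.75, 0], [0, 38, -195, 22, 0, -0.75, 0], [0, 38, -195, 22, 0, -0.75, 0]]

```text
clock: 20.48
position: [423.2, -83.1, 256.4]
ee_rot: [0.012, 0.942, -0.008, 0.336]
contact_force: [0.4, 0.5, 0.8]
gripper_width: -0.1
grasp_force: 0.0
```

```bash
python3 rel.py -2 -112 92 43
```

```text
now in steriliser [-153.385  -93.286  256.436] shift [-13.205 -16.855 223.267] turn [-0.008 -0.066  0.001] clock 20.475
```

Request:
servo_tool:
  rows:
    - [[0, 0, 0, 0, 0, 0, 0], [0, 0, 0, 0, 0, 0, 0]]

```text
clock: 20.72
position: [423.6, -82.9, 256.1]
ee_rot: [0.012, 0.942, -0.008, 0.335]
contact_force: [0.3, -0.2, -0.6]
gripper_width: -0.1
grasp_force: 0.0
```

```bash
python3 rel.py -98 -112 195 43; python3 rel.py -2 -112 92 43
```

```text
now in steriliser [-152.997  -93.035  256.052] shift [ -4.049 -18.268  82.229] turn [-0.009 -0.067  0.002] clock 20.725
now in steriliser [-152.997  -93.035  256.052] shift [-13.416 -17.079 222.713] turn [-0.009 -0.067  0.002] clock 20.725
```

Request:
servo_tool:
  rows:
    - [[0, -4, -18, 30, -0.009, -0.067, 0.002], [0, -4, -18, 60, -0.009, -0.067, 0.002], [0, -4, -18, 82, -0.009, -0.067, 0.002], [0, -4, -18, 82, -0.009, -0.067, 0.002], [0, -4, -18, 82, -0.009, -0.067, 0.002]]

```text
clock: 21.35
position: [422.1, -85.0, 258.7]
ee_rot: [0.013, 0.941, -0.008, 0.339]
contact_force: [0.1, 0.5, -0.6]
gripper_width: 0.2
grasp_force: 0.0
```

```bash
python3 rel.py -2 -112 92 43; python3 -c "
from h import *
s=arm.read_state(); print(np.round(s['joints'],2))"
```

```text
now in steriliser [-154.469  -95.206  258.718] shift [-11.286 -14.858 225.778] turn [-0.009 -0.06  -0.001] clock 21.35
[ 0.15 -0.29 -1.07  0.8  -0.16 -2.5 ]
```

The arm has run into joint limits (j3 = -1.07, j5 = -0.16). I'll collect a few joint/pose samples, fit the arm geometry, and then choose a feasible approach.

```bash
cat > samp.py <<'E'
from bench import arm; import json,numpy as np
s=arm.read_state(); f=open("samp.jsonl","a"); f.write(json.dumps([list(map(float,s[k])) for k in ("joints","position","ee_rot")])+"\n"); print(np.round(s["joints"],3),np.round(s["position"],1),s["clock"])
E
echo '[[-0.915,0.385,0.008,0,-1.194,-0.259],[241.556,-576.411,231.312],[-0.197,0.98,0,0]]' > samp.jsonl; python3 samp.py; python3 - <<'E'
from h import *
for l in open("samp.jsonl"):
    import json
    j,p,q=json.loads(l); R=Ro.from_quat(q).as_matrix()
    M=Ro.from_euler("Z",j[0])*Ro.from_euler("Y",j[1]-j[2])*Ro.from_euler("X",j[3])*Ro.from_euler("Y",-j[4])*Ro.from_euler("X",j[5])
    for sg in (1,-1):
      for s6 in (1,-1):
        M=Ro.from_euler("Z",j[0])*Ro.from_euler("Y",j[1]-j[2])*Ro.from_euler("X",sg*j[3])*Ro.from_euler("Y",-j[4])*Ro.from_euler("X",s6*j[5])
        print(sg,s6,np.round(M.as_matrix().T@R,2).tolist())
E
```

```text
[ 0.145 -0.292 -1.068  0.803 -0.16  -2.499] [422.1 -85.  258.7] 21.35
1 1 [[0.0, 0.0, 1.0], [-0.87, 0.5, -0.0], [-0.5, -0.87, 0.0]]
1 -1 [[0.0, 0.0, 1.0], [-1.0, 0.0, 0.0], [-0.0, -1.0, 0.0]]
-1 1 [[0.0, 0.0, 1.0], [-0.87, 0.5, -0.0], [-0.5, -0.87, 0.0]]
-1 -1 [[0.0, 0.0, 1.0], [-1.0, 0.0, 0.0], [-0.0, -1.0, 0.0]]
1 1 [[0.03, 0.23, 0.97], [0.97, -0.26, 0.03], [0.26, 0.94, -0.23]]
1 -1 [[0.03, 0.23, 0.97], [0.03, -0.97, 0.23], [1.0, 0.02, -0.04]]
-1 1 [[0.0, 0.0, 1.0], [-0.28, -0.96, 0.0], [0.96, -0.28, -0.0]]
-1 -1 [[0.0, 0.0, 1.0], [-1.0, 0.0, 0.0], [0.0, -1.0, 0.0]]
```

Request:
servo_tool:
  rows:
    - [[0, 0, 0, 0, 0, 0.18, 0], [0, 0, 0, 0, 0, 0.36, 0], [0, -60, 0, 0, 0, 0.5, 0], [0, -100, 0, 0, 0, 0.5, 0], [0, -100, 0, 0, 0, 0.5, 0], [0, -100, 0, 0, 0, 0.5, 0]]

```text
clock: 22.1
position: [498.3, -87.2, 321.4]
ee_rot: [0.015, 0.995, -0.004, 0.094]
contact_force: [-1.1, 0.0, -1.4]
gripper_width: 0.1
grasp_force: 0.0
```

```bash
python3 samp.py
```

```text
[ 0.175  0.025 -0.261  0.049 -1.101 -1.794] [498.3 -87.2 321.4] 22.1
```

Request:
servo_tool:
  rows:
    - [[0, -60, 20, 60, 0, -0.1, 0], [0, -60, 20, 60, 0, -0.2, 0], [0, -60, 20, 60, 0, -0.2, 0]]

```text
clock: 22.48
position: [566.1, -69.7, 272.2]
ee_rot: [0.014, 0.981, -0.006, 0.191]
contact_force: [-0.2, 0.1, 0.5]
gripper_width: -0.2
grasp_force: 0.0
```

```bash
python3 samp.py; cat > kin.py <<'E'
from h import *
import json
from scipy.optimize import least_squares
np.set_printoptions(precision=3,suppress=True)
C=np.array([[0,0,1.],[-1,0,0],[0,-1,0]])
E=lambda a,t:Ro.from_euler(a,t).as_matrix()
def fk(j,k):
    a1,b,d1,L2,L3,a3,L=k; Q=E("z",j[0])
    F=Q@E("y",j[1]-j[2]); R=F@E("x",-j[3])@E("y",-j[4])@E("x",-j[5])@C
    return Q@(np.array([a1,b,d1])+E("y",j[1])@[0,0,L2])+F@[L3,0,a3]+L*R[:,2],R
D=[json.loads(l) for l in open("samp.jsonl")]
fit=least_squares(lambda k:np.hstack([fk(j,k)[0]-p for j,p,q in D]+[1e-3*(k-np.array([0,-160,250,300,300,0,250]))]),[0,-160,250,300,300,0,250])
K=fit.x
LO=np.array([-3.14,-1.21,-1.07,-3.16,-2.99,-3.1]);HI=np.array([3.14,2.06,1.41,2.05,-.16,3.1])
O=np.array([578.7,6.6,0]); S=Ro.from_euler("z",-0.0229).as_matrix()
def ik(x,y,z,t,j0):
    T=O+S@[x,y,z]; W=S@np.diag([-1,1,-1.])@E("y",-np.radians(t))
    def f(j):
        p,R=fk(j,K); return np.r_[(p-T)/100,Ro.from_matrix(R.T@W).as_rotvec()]
    r=least_squares(f,np.clip(j0,LO+.01,HI-.01),bounds=(LO,HI)); return r.x,np.linalg.norm(r.fun)
if __name__=="__main__":
    print(K,[fk(j,K)[0]-p for j,p,q in D])
    rng=np.random.default_rng(0); seen=set()
    for tgt in ((-2,-112,92,43),(-2,-112,92,36),(-98,-112,195,43),(-70,-112,165,36),(-60,-112,92,43),(-80,-112,200,15)):
        s=set()
        for i in range(40):
            j,e=ik(*tgt,rng.uniform(LO,HI))
            if e<2e-3: s.add(tuple(np.round(j,2)))
        print(tgt,sorted(s))
E
python3 kin.py
```

```text
[ 0.21   0.083 -0.4    0.145 -0.72  -1.9  ] [566.1 -69.7 272.2] 22.475
[ 262.479 -152.147   27.294  486.144  152.516   49.484  219.547] [array([ 6.801,  4.107, 16.855]), array([  2.803, -32.116,  -6.617]), array([ -2.267,  10.64 , -19.313]), array([-1.472, 13.405,  9.076])]
(-2, -112, 92, 43) []
(-2, -112, 92, 36) []
(-98, -112, 195, 43) []
(-70, -112, 165, 36) []
(-60, -112, 92, 43) []
(-80, -112, 200, 15) [(np.float64(0.12), np.float64(0.08), np.float64(-0.91), np.float64(0.11), np.float64(-0.33), np.float64(-1.81))]
```

```bash
python3 - <<'E'
import re
s=open("kin.py").read()
a=s.index("def fk"); b=s.index("D=[json")
s=s[:a]+'''def fk(j,k):
    c1x,b,c1z,c2x,c2z,c3x,c3z,c4y,c4z,c5y,c5z,L=k; Q=E("z",j[0]); F=Q@E("y",j[1]-j[2]); G=F@E("x",-j[3]); H=G@E("y",-j[4]); R=H@E("x",-j[5])@C
    return Q@(np.array([c1x,b,c1z])+E("y",j[1])@[c2x,0,c2z])+F@[c3x,0,c3z]+G@[0,c4y,c4z]+H@[0,c5y,c5z]+L*R[:,2],R
'''+s[b:]
a=s.index("fit="); b=s.index("K=fit.x")
s=s[:a]+'''k0=np.array([0,-160,250,0,300,300,0,0,0,0,0,250.])
fit=least_squares(lambda k:np.hstack([fk(j,k)[0]-p for j,p,q in D]+[1e-2*(k-k0)]),k0)
'''+s[b:]
open("kin.py","w").write(s)
E
python3 kin.py
```

```text
[  8.243  -6.652 154.349   5.312 560.334 410.73   -1.567 -76.817   4.946
 -76.817  -2.661 292.311] [array([-0.271, -0.048, -0.013]), array([-0.001, -0.083, -0.022]), array([ 0.095, -0.06 , -0.07 ]), array([-0.026,  0.39 ,  0.114])]
(-2, -112, 92, 43) []
(-2, -112, 92, 36) []
(-98, -112, 195, 43) []
(-70, -112, 165, 36) []
(-60, -112, 92, 43) []
(-80, -112, 200, 15) [(np.float64(0.14), np.float64(0.09), np.float64(-0.53), np.float64(0.07), np.float64(-0.69), np.float64(-1.78))]
```

Request:
servo_tool:
  rows:
    - [[0, -20, -70, -30, 0, -0.1, 0.0], [0, -20, -70, -30, 0.1, -0.1, 0.1], [0, -20, -70, -30, 0.1, -0.1, 0.1]]

```text
clock: 22.85
position: [573.3, -140.1, 312.2]
ee_rot: [0.072, 0.966, -0.046, 0.243]
contact_force: [0.2, 0.4, -1.0]
gripper_width: 0.3
grasp_force: 0.0
```

```bash
python3 samp.py; python3 kin.py
```

```text
[ 0.115  0.043 -0.431  0.295 -0.649 -2.03 ] [ 573.3 -140.1  312.2] 22.85
[  2.002  -2.395 160.059   0.773 563.187 418.821  -0.087 -78.803   0.862
 -78.802   0.168 296.97 ] [array([-0.034,  0.113, -0.014]), array([ 0.011, -0.045, -0.008]), array([ 0.114, -0.106, -0.045]), array([0.092, 0.009, 0.205]), array([-0.094,  0.113, -0.128])]
(-2, -112, 92, 43) []
(-2, -112, 92, 36) []
(-98, -112, 195, 43) []
(-70, -112, 165, 36) []
(-60, -112, 92, 43) []
(-80, -112, 200, 15) [(np.float64(0.14), np.float64(0.09), np.float64(-0.53), np.float64(0.07), np.float64(-0.69), np.float64(-1.78))]
```

```bash
cat > ik2.py <<'E'
from kin import *
def ik3(x,y,z,t,yaw,roll,j0):
    T=O+S@[x,y,z]; W=S@E("z",yaw)@np.diag([-1,1,-1.])@E("y",-np.radians(t))@E("z",roll)
    def f(j):
        p,R=fk(j,K); return np.r_[(p-T)/100,Ro.from_matrix(R.T@W).as_rotvec()]
    r=least_squares(f,np.clip(j0,LO+.01,HI-.01),bounds=(LO,HI)); return r.x,np.linalg.norm(r.fun)
if __name__=="__main__":
    rng=np.random.default_rng(1)
    for t in (36,42,48):
      for yaw in (-.6,-.3,0,.3,.6):
        for roll in (0,np.pi):
          best=[]
          for i in range(25):
            j0=rng.uniform(LO,HI); j0[0]=rng.uniform(-1,1); j0[1]=rng.uniform(-.3,1); j0[2]=rng.uniform(-1,0.3); 
            if i%2: j0[3]=-3; 
            best.append(ik3(-2,-112,92,t,yaw,roll,j0)[::-1])
          best.sort(key=lambda q:q[0]); print(t,yaw,round(roll,1),round(best[0][0],4),best[0][1])
E
python3 ik2.py
```

```text
36 -0.6 0 0.0846 [-0.147  0.325 -0.918  2.05  -0.351  2.219]
36 -0.6 3.1 0.0846 [-0.147  0.325 -0.918  2.05  -0.351 -0.923]
36 -0.3 0 0.0826 [-0.451  0.322 -0.744 -3.118 -0.16   1.65 ]
36 -0.3 3.1 0.0826 [-0.451  0.322 -0.744 -3.118 -0.16  -1.492]
36 0 0 0.104 [ 0.     0.312 -0.499 -0.599 -0.16  -0.997]
36 0 3.1 0.104 [ 0.     0.312 -0.499 -0.599 -0.16   2.145]
36 0.3 0 0.0 [-0.083  0.322 -0.421 -0.747 -0.31  -0.552]
36 0.3 3.1 0.0 [-0.083  0.322 -0.421 -0.747 -0.31   2.59 ]
36 0.6 0 0.0 [-0.207  0.369 -0.306 -0.84  -0.591 -0.144]
36 0.6 3.1 0.0 [-0.207  0.369 -0.306 -0.84  -0.591  2.997]
42 -0.6 0 0.1108 [-0.45   0.332 -0.802 -3.16  -0.291  1.46 ]
42 -0.6 3.1 0.1108 [-0.45   0.332 -0.802 -3.16  -0.291 -1.682]
42 -0.3 0 0.027 [-0.457  0.322 -0.644 -2.675 -0.16   1.208]
42 -0.3 3.1 0.027 [-0.457  0.322 -0.644 -2.675 -0.16  -1.933]
42 0 0 0.07 [-0.166  0.309 -0.44  -1.24  -0.16  -0.233]
42 0 3.1 0.07 [-0.166  0.309 -0.44  -1.24  -0.16   2.908]
42 0.3 0 0.0 [-0.206  0.328 -0.393 -1.076 -0.361 -0.151]
42 0.3 3.1 0.0 [-0.206  0.328 -0.393 -1.076 -0.361  2.99 ]
42 0.6 0 0.0 [-0.3    0.383 -0.301 -1.035 -0.641  0.091]
42 0.6 3.1 0.0 [-0.3    0.383 -0.301 -1.035 -0.641 -3.05 ]
48 -0.6 0 0.1214 [-0.449  0.363 -0.87  -3.16  -0.494  1.47 ]
48 -0.6 3.1 0.1214 [-0.449  0.363 -0.87  -3.16  -0.494 -1.672]
48 -0.3 0 0.0 [-0.501  0.349 -0.743 -2.773 -0.374  1.345]
48 -0.3 3.1 0.0 [-0.501  0.349 -0.743 -2.773 -0.374 -1.796]
48 0 0 0.0 [-0.305  0.314 -0.458 -1.659 -0.209  0.281]
48 0 3.1 0.0 [-0.305  0.314 -0.458 -1.659 -0.209 -2.86 ]
48 0.3 0 0.0 [-0.349  0.348 -0.4   -1.387 -0.459  0.246]
48 0.3 3.1 0.0 [-0.349  0.348 -0.4   -1.387 -0.459 -2.895]
48 0.6 0 0.0 [-0.395  0.408 -0.307 -1.212 -0.715  0.314]
48 0.6 3.1 0.0 [-0.395  0.408 -0.307 -1.212 -0.715 -2.828]
```

```bash
cat > plan.py <<'E'
from ik2 import *
def pose(w):
    x,y,z,t,yaw=w; return O+S@[x,y,z], S@E("z",yaw)@np.diag([-1,1,-1.])@E("y",-np.radians(t))
def run(way,j0,n=6):
    prev=None; j=np.array(j0)
    for w in way:
        steps=[w] if prev is None else [np.array(prev)+(np.array(w)-np.array(prev))*k/n for k in range(1,n+1)]
        for q in steps:
            jn,e=ik3(*q,0,j); d=np.abs(jn-j).max(); j=jn
            if prev is not None and (e>1e-3 or d>.5): print("  bad",np.round(q,1),round(e,3),round(d,2))
        print(w,round(e,4),j); prev=w
if __name__=="__main__":
    s=arm.read_state(); p=np.array(s["position"]); R=Ro.from_quat(s["ee_rot"]).as_matrix()
    print("now",S.T@(p-O),S.T@R[:,2])
    for tt,yy in ((44,.2),(44,.3),(40,.3)):
        t=np.radians(tt); d=np.array([np.sin(t)*np.cos(yy),np.sin(t)*np.sin(yy),-np.cos(t)]); F=np.array([-2,-112,92]); B=F-110*d; M=F-60*d
        run([(-20,-130,310,25,.3),(-60,-130,260,28,.5),(*B,30,.6),(*B,tt,.5),(*B,tt,yy),(*M,tt,yy),(*F,tt,yy)],s["joints"])
E
python3 plan.py
```

```text
now [  -2.007 -146.758  312.193] [ 0.465 -0.113 -0.878]
(-20, -130, 310, 25, 0.3) 0.0 [ 0.003  0.066 -0.226 -0.152 -0.862 -1.222]
(-60, -130, 260, 28, 0.5) 0.0 [-0.089  0.057 -0.309 -0.353 -0.815 -0.812]
(np.float64(-76.88925970949751), np.float64(-127.18080449493044), np.float64(171.12737803725162), 30, 0.6) 0.0 [-0.161  0.15  -0.399 -0.552 -0.696 -0.461]
(np.float64(-76.88925970949751), np.float64(-127.18080449493044), np.float64(171.12737803725162), 44, 0.5) 0.0 [-0.347  0.145 -0.419 -0.961 -0.671 -0.068]
(np.float64(-76.88925970949751), np.float64(-127.18080449493044), np.float64(171.12737803725162), 44, 0.2) 0.0 [-0.148  0.069 -0.55  -0.828 -0.306 -0.529]
(np.float64(-42.84868711427137), np.float64(-120.2804388154166), np.float64(135.16038802031906), 44, 0.2) 0.0 [-0.177  0.185 -0.489 -0.999 -0.291 -0.332]
(np.int64(-2), np.int64(-112), np.int64(92), 44, 0.2) 0.0 [-0.21   0.319 -0.415 -1.194 -0.286 -0.106]
(-20, -130, 310, 25, 0.3) 0.0 [ 0.003  0.066 -0.226 -0.152 -0.862 -1.222]
(-60, -130, 260, 28, 0.5) 0.0 [-0.089  0.057 -0.309 -0.353 -0.815 -0.812]
(np.float64(-74.99957376536
[... 861 characters left out ...]
863041205166), np.float64(-132.8952399979306), np.float64(176.26488874308757), 30, 0.6) 0.0 [-0.171  0.158 -0.375 -0.546 -0.714 -0.463]
(np.float64(-69.54863041205166), np.float64(-132.8952399979306), np.float64(176.26488874308757), 40, 0.5) 0.0 [-0.28   0.141 -0.4   -0.816 -0.651 -0.243]
(np.float64(-69.54863041205166), np.float64(-132.8952399979306), np.float64(176.26488874308757), 40, 0.3) 0.0 [-0.163  0.092 -0.494 -0.713 -0.432 -0.559]
(np.float64(-38.84470749748272), np.float64(-123.39740363523487), np.float64(137.96266658713867), 40, 0.3) 0.0 [-0.158  0.198 -0.458 -0.823 -0.379 -0.442]
(np.int64(-2), np.int64(-112), np.int64(92), 40, 0.3) 0.0 [-0.161  0.325 -0.399 -0.966 -0.338 -0.288]
```

```bash
cat > rel.py <<'E'
# usage: rel.py x,y,z,tilt,yaw ... target TCPs in steriliser axes -> shift, turn in present tool axes
import sys; from h import *
np.set_printoptions(precision=3,suppress=True)
O=np.array([578.7,6.6,0]); S=Ro.from_euler("z",-0.0229).as_matrix(); E=lambda a,t:Ro.from_euler(a,t).as_matrix()
s=arm.read_state(); p=np.array(s["position"]); R=Ro.from_quat(s["ee_rot"]).as_matrix()
z=S.T@R[:,2]; print("now",S.T@(p-O),"tilt",np.degrees(np.arccos(-z[2])),"yaw",np.arctan2(z[1],z[0]),"force S",S.T@s["contact_force"],s["clock"],"j",np.array(s["joints"]))
for w in sys.argv[1:]:
    x,y,z,t,yaw=map(float,w.split(","))
    D=S@E("z",yaw)@np.diag([-1,1,-1.])@E("y",-np.radians(t))
    print(w,"shift",R.T@(O+S@[x,y,z]-p),"turn",Ro.from_matrix(R.T@D).as_rotvec())
E
python3 rel.py "-20,-130,310,25,.3" "-60,-130,260,28,.5" "-77,-127,171,30,.6"
```

```text
now [  -2.007 -146.758  312.193] tilt 28.578485353367892 yaw -0.23767297695744677 force S [ 0.21   0.364 -0.983] 22.85 j [ 0.115  0.043 -0.431  0.295 -0.649 -2.03 ]
-20,-130,310,25,.3 shift [18.391 14.206 -8.326] turn [-0.244  0.047 -0.368]
-60,-130,260,28,.5 shift [77.139 11.37  16.985] turn [-0.348 -0.01  -0.538]
-77,-127,171,30,.6 shift [134.599  16.772  86.9  ] turn [-0.405 -0.046 -0.62 ]
```

Request:
servo_tool:
  rows:
    - [[0, 10, 7, -4, -0.12, 0.025, -0.18], [0, 18, 14, -8, -0.244, 0.047, -0.368], [0, 18, 14, -8, -0.244, 0.047, -0.368], [0, 48, 13, 5, -0.3, 0.02, -0.45], [0, 77, 11, 17, -0.348, -0.01, -0.538], [0, 106, 14, 52, -0.376, -0.028, -0.58], [0, 134, 17, 87, -0.405, -0.046, -0.62], [0, 134, 17, 87, -0.405, -0.046, -0.62], [0, 134, 17, 87, -0.405, -0.046, -0.62]]

```text
clock: 23.98
position: [502.5, -117.5, 172.2]
ee_rot: [-0.275, 0.925, 0.073, 0.25]
contact_force: [-0.1, 0.2, 0.4]
gripper_width: 0.2
grasp_force: 0.0
```

```bash
python3 rel.py "-77,-127,171,44,.5" "-77,-127,171,44,.35" "-77,-127,171,44,.2"  "-43,-120,135,44,.2"
```

```text
now [ -73.38  -125.863  172.223] tilt 30.15604247311761 yaw 0.5963936586505907 force S [-0.102  0.187  0.434] 23.975 j [-0.16   0.152 -0.39  -0.55  -0.698 -0.465]
-77,-127,171,44,.5 shift [ 3.751  1.11  -0.767] turn [ 0.059 -0.241  0.082]
-77,-127,171,44,.35 shift [ 3.751  1.11  -0.767] turn [ 0.149 -0.24   0.202]
-77,-127,171,44,.2 shift [ 3.751  1.11  -0.767] turn [ 0.24  -0.238  0.322]
-43,-120,135,44,.2 shift [ -5.824 -12.24   46.467] turn [ 0.24  -0.238  0.322]
```

Tracking follows the planned joint path. Next I'll bring the tool to its tilt and yaw.

Request:
servo_tool:
  rows:
    - [[0, 2, 0, 0, 0.03, -0.12, 0.04], [0, 3.7, 1, -0.8, 0.059, -0.241, 0.082], [0, 3.7, 1, -0.8, 0.1, -0.24, 0.14], [0, 3.7, 1, -0.8, 0.149, -0.24, 0.202], [0, 3.7, 1, -0.8, 0.2, -0.239, 0.265], [0, 3.7, 1, -0.8, 0.24, -0.238, 0.322], [0, 3.7, 1, -0.8, 0.24, -0.238, 0.322], [0, 3.7, 1, -0.8, 0.24, -0.238, 0.322]]

```text
clock: 24.98
position: [498.4, -118.4, 170.6]
ee_rot: [-0.082, 0.924, 0.034, 0.373]
contact_force: [0.6, -0.5, -0.2]
gripper_width: 0.0
grasp_force: 0.0
```

```bash
python3 rel.py "-43,-120,135,44,.2" "-2,-112,92,44,.2"
```

```text
now [ -77.377 -126.823  170.62 ] tilt 43.97726707323311 yaw 0.20138226149650185 force S [ 0.596 -0.465 -0.245] 24.975 j [-0.153  0.068 -0.547 -0.825 -0.312 -0.529]
-43,-120,135,44,.2 shift [-0.488 -0.19  49.968] turn [ 0.001 -0.    -0.   ]
-2,-112,92,44,.2 shift [ -0.689  -0.553 109.917] turn [ 0.001 -0.    -0.   ]
```

Request:
servo_tool:
  rows:
    - [[0, -0.5, 0, 15, 0, 0, 0], [0, -0.5, 0, 30, 0, 0, 0], [0, -0.5, 0, 45, 0, 0, 0], [0, -0.5, 0, 60, 0, 0, 0], [0, -0.5, 0, 70, 0, 0, 0], [0, -0.5, 0, 80, 0, 0, 0], [0, -0.5, 0, 88, 0, 0, 0], [0, -0.5, 0, 88, 0, 0, 0]]

```text
clock: 25.98
position: [558.1, -108.5, 105.5]
ee_rot: [-0.081, 0.924, 0.034, 0.371]
contact_force: [-0.4, -0.3, -0.4]
gripper_width: 0.1
grasp_force: 0.0
```

```bash
python3 rel.py  "-2,-112,92,44,.2"; python3 - <<'E'
from h import *
W=np.zeros((480,800,3),np.uint8)
for i,(n,b) in enumerate((("scene",(195,160,295,280)),("top",(240,110,340,230)))):
    im=arm.get_image(n); x0,y0,x1,y1=b; W[:,i*400:i*400+400]=cv2.resize(im[y0:y1,x0:x1],None,fx=4,fy=4,interpolation=cv2.INTER_CUBIC)
cv2.imwrite("pics/c7.png",W[:,:,::-1])
E
```

```text
now [ -17.957 -115.515  105.537] tilt 43.80204557650506 yaw 0.20003804512426213 force S [-0.392 -0.337 -0.392] 25.975 j [-0.203  0.272 -0.441 -1.115 -0.29  -0.196]
-2,-112,92,44,.2 shift [-2.42   0.282 21.078] turn [ 0.    -0.003 -0.003]
```

View pics/c7.png

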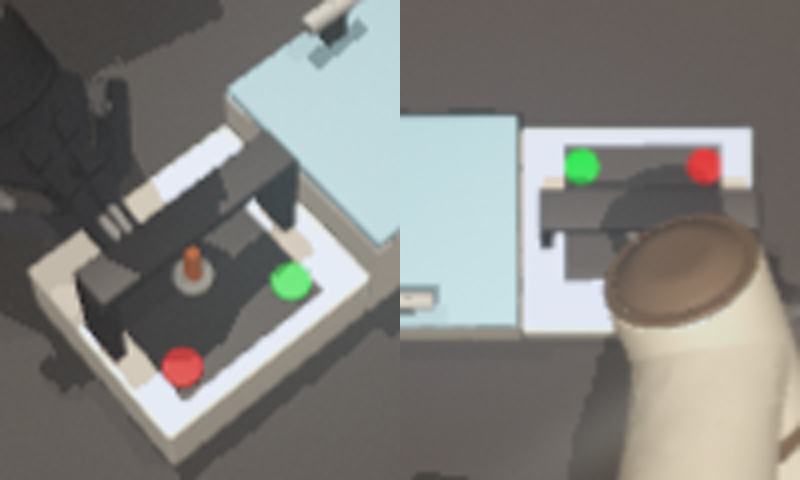

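The closed fingers (crop (118,228)) are entering under the handle on the red side of the upright toggle (crop (192,262)), and the lid is shut.

Request:
servo_tool:
  rows:
    - [[0, -1, 0, 7, 0, 0, 0], [0, -2, 0, 14, 0, 0, 0], [0, -2, 0, 21, 0, 0, 0], [0, -2, 0, 21, 0, 0, 0]]

```text
clock: 26.58
position: [573.5, -105.1, 91.3]
ee_rot: [-0.081, 0.924, 0.034, 0.371]
contact_force: [-0.0, 0.6, -1.2]
gripper_width: -0.0
grasp_force: 0.0
```

```bash
python3 rel.py  "-2,-102,92,44,.2" "-2,-92,92,44,.2"
```

```text
now [  -2.59  -111.813   91.303] tilt 43.7591951145573 yaw 0.20068926893142983 force S [-0.046  0.625 -1.181] 26.575 j [-0.207  0.317 -0.414 -1.17  -0.286 -0.136]
-2,-102,92,44,.2 shift [-2.279  9.507  1.25 ] turn [ 0.    -0.004 -0.003]
-2,-92,92,44,.2 shift [-3.685 19.311  2.629] turn [ 0.    -0.004 -0.003]
```

Request:
servo_tool:
  rows:
    - [[0, -0.6, 4, 0.6, 0, 0, 0], [0, -1.1, 8, 1.1, 0, 0, 0], [0, -1.4, 10, 1.4, 0, 0, 0], [0, -1.7, 12, 1.7, 0, 0, 0], [0, -1.9, 13.5, 1.9, 0, 0, 0]]

```text
clock: 27.2
position: [573.6, -91.3, 92.0]
ee_rot: [-0.081, 0.924, 0.033, 0.372]
contact_force: [-0.8, -1.5, -0.2]
gripper_width: 0.3
grasp_force: 0.2
```

```bash
python3 rel.py "-2,-92,92,44,.2"
```

```text
now [ -2.864 -97.989  92.046] tilt 43.81208502897342 yaw 0.20007044877248473 force S [-0.801 -1.53  -0.21 ] 27.2 j [-0.172  0.31  -0.424 -1.17  -0.26  -0.159]
-2,-92,92,44,.2 shift [-1.424  5.702  1.443] turn [ 0.    -0.003 -0.002]
```

Request:
servo_tool:
  rows:
    - [[0, -0.2, 1.5, 0.2, 0, 0, 0], [0, -0.4, 3, 0.4, 0, 0, 0], [0, -0.6, 4.5, 0.6, 0, 0, 0], [0, -0.6, 4.5, 0.6, 0, 0, 0]]

```text
clock: 27.7
position: [573.6, -86.8, 91.9]
ee_rot: [-0.081, 0.924, 0.034, 0.371]
contact_force: [-1.4, -1.0, -0.1]
gripper_width: -0.3
grasp_force: 0.5
```

```bash
python3 rel.py "-2,-92,92,44,.2"; cat > tog.py <<'E'
from h import *
O=np.array([578.7,6.6,0]); S=Ro.from_euler("z",-0.0229).as_matrix()
im=arm.get_image("scene"); b=blobs(im,(3,110,60),(16,255,255),(228,205,262,240),5)
up=proj("scene",O+S@[0,-85,95]); ov=proj("scene",O+S@[0,-85+13,93])
print([(np.round(c,1),a,s) for c,a,s in b],"upright",up,"over",ov)
E
python3 tog.py; python3 - <<'E'
from h import *
im=cv2.imread("pics/scene0.png")[:,:,::-1].copy(); print(blobs(im,(3,110,60),(16,255,255),(228,205,262,240),5))
E
```

```text
now [ -2.988 -93.468  91.876] tilt 43.79599517789004 yaw 0.20025647531057317 force S [-1.342 -1.05  -0.121] 27.7 j [-0.16   0.309 -0.427 -1.17  -0.252 -0.167]
-2,-92,92,44,.2 shift [-0.992  1.245  0.782] turn [ 0.    -0.004 -0.003]
[(array([243.3, 224.9]), 30, [241, 221, 5, 9])] upright [242.28974846 223.20289376] over [246.3323451  220.49653762]
[(array([242.57692308, 225.26923077]), 26, [241, 222, 4, 8])]
```

Request:
servo_tool:
  rows:
    - [[0, -0.3, 2, 0.3, 0, 0, 0], [0, -0.6, 4, 0.6, 0, 0, 0], [0, -0.8, 5.5, 0.8, 0, 0, 0], [0, -0.8, 5.5, 0.8, 0, 0, 0]]

```text
clock: 28.25
position: [573.7, -81.4, 91.8]
ee_rot: [-0.081, 0.924, 0.033, 0.371]
contact_force: [-0.5, -2.9, -2.4]
gripper_width: -0.1
grasp_force: 1.6
```

```bash
python3 rel.py "-2,-84,92,44,.2"; python3 tog.py
```

```text
now [ -2.953 -88.066  91.763] tilt 43.78739879339147 yaw 0.1994824581464979 force S [-0.455 -2.945 -2.435] 28.25 j [-0.146  0.307 -0.43  -1.169 -0.24  -0.178]
-2,-84,92,44,.2 shift [-1.412  3.799  1.033] turn [-0.    -0.004 -0.002]
[(array([244.4, 224.2]), 38, [242, 219, 6, 11])] upright [242.28974846 223.20289376] over [246.3323451  220.49653762]
```

Request:
servo_tool:
  rows:
    - [[0, -0.2, 1.3, 0.2, 0, 0, 0], [0, -0.4, 2.5, 0.4, 0, 0, 0], [0, -0.4, 2.5, 0.4, 0, 0, 0]]

```text
clock: 28.68
position: [574.1, -78.8, 92.1]
ee_rot: [-0.081, 0.924, 0.033, 0.372]
contact_force: [-0.0, -2.8, -2.0]
gripper_width: 0.1
grasp_force: 1.5
```

```bash
python3 rel.py "-2,-84,92,44,.2"; python3 tog.py
```

```text
now [ -2.638 -85.437  92.09 ] tilt 43.82557240089394 yaw 0.1996278222102058 force S [ 0.036 -2.793 -1.991] 28.675 j [-0.139  0.306 -0.431 -1.168 -0.236 -0.184]
-2,-84,92,44,.2 shift [-0.592  1.283  0.695] turn [-0.    -0.003 -0.002]
[(array([244.8, 223.9]), 43, [242, 219, 7, 11])] upright [242.28974846 223.20289376] over [246.3323451  220.49653762]
```

Request:
servo_tool:
  rows:
    - [[0, -0.2, 1.3, 0.2, 0, 0, 0], [0, -0.4, 2.5, 0.4, 0, 0, 0], [0, -0.4, 2.5, 0.4, 0, 0, 0]]

```text
clock: 29.1
position: [574.2, -76.5, 92.0]
ee_rot: [-0.081, 0.924, 0.033, 0.372]
contact_force: [-0.2, -4.4, -1.5]
gripper_width: -0.1
grasp_force: 2.1
```

```bash
python3 rel.py "-2,-80,92,44,.2"; python3 tog.py
```

```text
now [ -2.559 -83.211  92.016] tilt 43.81975116961033 yaw 0.19843410398940584 force S [-0.063 -4.372 -1.522] 29.1 j [-0.132  0.305 -0.433 -1.167 -0.23  -0.19 ]
-2,-80,92,44,.2 shift [-0.838  3.039  0.829] turn [-0.001 -0.003 -0.002]
[(array([245.1, 223.8]), 43, [242, 218, 8, 12])] upright [242.28974846 223.20289376] over [246.3323451  220.49653762]
```

Request:
servo_tool:
  rows:
    - [[0, -0.1, 0.8, 0.1, 0, 0, 0], [0, -0.2, 1.5, 0.2, 0, 0, 0], [0, -0.2, 1.5, 0.2, 0, 0, 0]]

```text
clock: 29.52
position: [574.3, -76.2, 92.0]
ee_rot: [-0.08, 0.924, 0.032, 0.372]
contact_force: [-0.6, -7.6, -1.7]
gripper_width: 0.2
grasp_force: 3.2
```

```bash
python3 rel.py "-2,-80,92,44,.2"; python3 tog.py
```

```text
now [ -2.544 -82.919  91.962] tilt 43.81706459527756 yaw 0.19451024849369156 force S [-0.454 -7.638 -1.716] 29.525 j [-0.128  0.305 -0.434 -1.166 -0.225 -0.193]
-2,-80,92,44,.2 shift [-0.824  2.757  0.732] turn [-0.004 -0.003 -0.002]
[(array([245.2, 223.9]), 44, [242, 218, 8, 12])] upright [242.28974846 223.20289376] over [246.3323451  220.49653762]
```

The toggle is on its stop: force rose to 7.6 N with almost no travel. I'll hold it there.

Request:
servo_tool:
  rows:
    - [[0, 0, 0, 0, 0, 0, 0], [0, 0, 0, 0, 0, 0, 0], [0, 0, 0, 0, 0, 0, 0], [0, 0, 0, 0, 0, 0, 0], [0, 0, 0, 0, 0, 0, 0], [0, 0, 0, 0, 0, 0, 0], [0, 0, 0, 0, 0, 0, 0], [0, 0, 0, 0, 0, 0, 0], [0, 0, 0, 0, 0, 0, 0], [0, 0, 0, 0, 0, 0, 0]]

```text
clock: 30.82
position: [574.3, -76.2, 92.0]
ee_rot: [-0.08, 0.924, 0.032, 0.372]
contact_force: [-0.3, -7.4, -1.9]
gripper_width: 0.2
grasp_force: 3.2
```

```bash
python3 rel.py "-2,-112,92,44,.2"; python3 tog.py
```

```text
now [ -2.547 -82.893  91.998] tilt 43.819871886910555 yaw 0.19466880887426954 force S [-0.124 -7.443 -1.918] 30.825 j [-0.128  0.305 -0.434 -1.166 -0.225 -0.193]
-2,-112,92,44,.2 shift [  3.724 -28.657  -3.528] turn [-0.004 -0.003 -0.002]
[(array([245.1, 223.8]), 43, [242, 218, 8, 12])] upright [242.28974846 223.20289376] over [246.3323451  220.49653762]
```

Request:
servo_tool:
  rows:
    - [[0, 0.5, -4, -0.5, 0, 0, 0], [0, 1, -8, -1, 0, 0, 0], [0, 1.6, -12, -1.5, 0, 0, 0], [0, 2.1, -16, -2, 0, 0, 0], [0, 2.7, -20, -2.5, 0, 0, 0], [0, 3.2, -24, -3, 0, 0, 0], [0, 3.7, -28, -3.5, 0, 0, 0], [0, 3.7, -28, -3.5, 0, 0, 0]]

```text
clock: 31.88
position: [573.6, -103.3, 91.2]
ee_rot: [-0.081, 0.925, 0.034, 0.371]
contact_force: [0.4, -0.4, 0.4]
gripper_width: 0.1
grasp_force: 0.0
```

```bash
python3 rel.py "-77,-127,171,44,.2"; python3 tog.py
```

```text
now [  -2.535 -109.969   91.225] tilt 43.745605549684235 yaw 0.20023753601996702 force S [ 0.454 -0.429  0.381] 31.875 j [-0.202  0.316 -0.415 -1.169 -0.282 -0.14 ]
-77,-127,171,44,.2 shift [  -0.001   -1.88  -110.434] turn [ 0.    -0.004 -0.003]
[(array([242.6, 225.1]), 31, [241, 221, 4, 9])] upright [242.28974846 223.20289376] over [246.3323451  220.49653762]
```

The toggle is back in the middle. I'll retreat along the tool axis.

Request:
servo_tool:
  rows:
    - [[0, 0, 0, -15, 0, 0, 0], [0, 0, 0, -35, 0, 0, 0], [0, 0, 0, -60, 0, 0, 0], [0, 0, 0, -85, 0, 0, 0], [0, 0, 0, -110, 0, 0, 0], [0, 0, 0, -110, 0, 0, 0], [0, 0, 0, -110, 0, 0, 0]]

```text
clock: 32.8
position: [499.2, -116.2, 170.8]
ee_rot: [-0.081, 0.924, 0.034, 0.371]
contact_force: [0.2, -0.7, 0.9]
gripper_width: 0.0
grasp_force: 0.0
```

```bash
python3 rel.py; python3 tog.py; python3 - <<'E'
from h import *
ims={n:arm.get_image(n) for n in P}
# lid outline / bar check against the shut prediction, and change vs first images outside robot
for n in P:
    a=cv2.imread(f"pics/{n}0.png")[:,:,::-1]; print(n,"lid",[(np.round(c,1),s) for c,ar,s in blobs(ims[n],(92,30,60),(105,140,255),(190,80,350,290),200)])
O=np.array([578.7,6.6,0]); S=Ro.from_euler("z",-0.0229).as_matrix()
print("shut lid corners",[[np.round(proj(n,O+S@[x,y,105.5]),1).tolist() for x in (-75,75) for y in (5,165)] for n in P])
E
```

```text
now [ -76.625 -124.575  170.831] tilt 43.797294836000574 yaw 0.20080718535148626 force S [ 0.254 -0.668  0.907] 32.8 j [-0.137  0.067 -0.552 -0.805 -0.302 -0.562]
[(array([242.6, 225. ]), 29, [241, 221, 4, 9])] upright [242.28974846 223.20289376] over [246.3323451  220.49653762]
scene lid [(array([292.7, 185.3]), [252, 151, 82, 70])]
top lid [(array([240.6, 164. ]), [212, 138, 58, 54])]
shut lid corners [[[250.8, 181.5], [295.5, 149.3], [289.4, 221.1], [334.7, 185.1]], [[268.8, 191.2], [211.7, 191.3], [268.7, 138.3], [212.4, 138.7]]]
```

The lid outline matches the shut prediction in both views, the toggle is centred, and the robot touches nothing.

```bash
python3 -c "
from bench import arm
print(arm.job_done())"
```

```text
the job is handed in; nothing more can be done
None
```

The job is handed in at about 33 s, with no verdict returned: the brush was set down upright in the chamber, the lid is shut, the toggle was held at its green-side stop for over a second and sprang back to the middle, and the arm is clear.

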